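# Test the safety switch, then hold the pop-up power post fully out

### The job

Before I plug in, test the safety switch: press the button on the switch box so that its lever drops, then lift the lever back up until it stays up. Then press the release button of the power post so that it pops up to its first stop, take its cap, pull it up to the second stop (both sections fully out) and keep holding it there: it sinks back if let go, so finish while holding it. Leave the mug, mill, spice jar, glass jar and lime where they stand.

Things in the scene. Friction and masses are not known exactly. Their poses are not given: they have to be found in the camera images.
- switch_box: white plastic safety switch box, 80 (x) x 128 (y) x 64 high, fixed to the worktop; origin at the centre of its underside, z up, front (with three grey ribs) towards -x. On its top: at y = +36, x = -26 a round grey test button; at y = -32 a grey lever hinged between two cheeks. Place and yaw differ each time, and it may stand left or right of the power post
- test_top (a point): centre of the top face of the test button (21 diameter, stands 10 above the box top; pressed straight down, travel 8)
- test_button (a joint): test button travel, m: 0 out, 0.008 fully in. Spring: about 1.3 N to start, 3.5 N fully in. Pushed about 4 mm in it tips the lever past upright, so push it fully in; it springs back out when left
- lever_hinge (a point): centre of the lever's hinge (x = -12, y = -32 of the box), whose axis lies along the box's y, 72 above the worktop; same place always
- lever_tip (a point): middle of the lever's paddle, 45 from the hinge: paddle 18 wide (along the box's y), 12 thick, 18 long; the lever arm below it is 14 wide. The lever's end is 54 from the hinge
- switch_lever (a joint): lever angle, rad. 0: up, leaning 0.2 back (towards the box's +x) against its stop, where gravity keeps it. 0.2: upright. 1.5: dropped, pointing to the front (-x of the box), 0.27 above level, the middle of its paddle about 15 beyond the front face. Light (about 50 g), no spring: it falls to the side of upright on which it is let go; pinched by its paddle it lags up to 0.25 behind as it turns in the jaws, so carry it well past upright, to its stop, before letting go
- power_post: white plastic power post housing, 140 (x) x 84 (y) x 58 high, fixed to the worktop; origin at the centre of its underside, z up. At x = -45 a round grey release button, at x = +30 the square two-section post with a cap, pushed right in at the start
- release_top (a point): centre of the top face of the release button (21 diameter, stands 10 above the housing top; pressed straight down)
- release_button (a joint): release button travel, m: 0 out, 0.008 fully in, spring about 1.3 to 3.5 N. From about 5 mm in, the catch lets go of the post, so push it fully in; it springs back out when left
- post_cap: origin at the centre of the square white cap on top of the upper section: 46 x 46 (sides parallel to the housing's x and y) x 22 high; its top is 11 above its origin. It starts 71 above the worktop (lower edge 2 above the housing), stands 106 above it at the first stop and 166 at the second. The upper section under the cap is 34 square
- post_upper (a joint): how far the upper section stands out of the lower, m: 0 caught, springs by itself to 0.035 (the first stop) once the button is pressed
- post_lower (a joint): how far the lower section stands out of the housing, m: 0 to 0.060 (the second stop). It follows when the cap is pulled up beyond the first stop; pull needed about 6 N at the start, 9 N at the stop; falls back in when the cap is let go
- mug: green-grey mug with a handle, 97 tall, loose bystander, not to be disturbed; origin at the centre of its underside
- mill: light wooden salt mill, 130 tall, loose bystander, not to be disturbed; origin at the centre of its underside
- spice: spice jar with a green cap, 106 tall, loose bystander, not to be disturbed; origin at the centre of its underside
- jar: small clip-top glass jar, 53 tall, loose bystander, not to be disturbed; origin at the centre of its underside
- lime: green lime, 60 long, loose bystander, not to be disturbed; origin at the centre of its underside

How it is judged:
On the way, in this order (a step that is already met when the one before it is completed fails the run):
1. the test button is pressed with the lever up and the post in (value of joint test_button above 0.003 m and value of joint switch_lever below 0.9 rad and value of joint post_upper below 0.01 m).
2. the lever drops (value of joint switch_lever above 1.2 rad), for 0.1 s.
3. the lever is up again and stays up, the test button is out (value of joint switch_lever below 0.08 rad and value of joint test_button below 0.002 m), for 0.3 s.
4. the release button is pressed while the post is in (all of step 3 and value of joint release_button above 0.002 m and value of joint post_upper below 0.02 m).
5. the post pops up to its first stop (value of joint post_upper above 0.03 m and value of joint post_lower below 0.02 m), for 0.1 s.
6. the cap is pulled to the second stop (value of joint post_upper above 0.03 m and value of joint post_lower above 0.055 m and contact force between the fingers and post_cap above 2 N), for 0.3 s.
At the end, for the whole second after the job is handed in: the fingers hold the cap (over 2 N) with both sections out (upper within 5 mm, lower within 5 mm of its stop) and still (under 20 mm/s), the lever up (within 0.08 rad of its rest), both buttons out (within 2 mm) (all of step 3 and all of step 6 and value of joint release_button below 0.002 m and linear speed of post_cap below 0.02 m/s); the arm keeps its last pose, push and grip.
It fails at once if the mug is moved more than 40 mm (distance of mug from where it was at the start of the episode above 0.04 m).
It fails at once if the mill is moved more than 40 mm (distance of mill from where it was at the start of the episode above 0.04 m).
It fails at once if the spice is moved more than 40 mm (distance of spice from where it was at the start of the episode above 0.04 m).
It fails at once if the jar is moved more than 40 mm (distance of jar from where it was at the start of the episode above 0.04 m).
It fails at once if the lime is moved more than 40 mm (distance of lime from where it was at the start of the episode above 0.04 m).
It also fails if it takes over 64 s, if anything falls off the work surface, if the arm or the gripper's body presses on something with over 40 N, if the wrist force passes 120 N, or if a joint passes its speed limit or range.

### The arm

A 6-joint arm with a two-finger parallel gripper is mounted at the origin on a cart in front of the work surface, level with it; the furniture and walls round the work are solid. World frame = base frame: x ahead of the robot, y to its left, z up, the work surface at z = 0. Lengths are in m, angles in rad, forces in N, time in s.
With the tool pointing down it reaches from about 0.225 to 0.875 m from the base axis. Payload 3.4 kg.
Tool frame: the origin (TCP) lies midway between the tips of the shut fingers; the grasp point (between the pads) lies 19 mm behind it; z points along the fingers, y is the line along which they close (so a half turn about z gives the same grasp; the last joint's range is limited). The gripper opens to 85 mm and grips with 20 to 120 N. Pads are 22 mm wide; open, the fingers measure 114 mm over their backs; the gripper's body (76 mm by 85 mm) begins 54 mm behind the grasp point. The pads swing forward as they close: fully open they stand 13 mm farther back than shut.
Start: joints at [-1.301, 0.276, 1.505, -0, 1.361, -0.121], TCP at [0.219, -0.532, 0.231] pointing down, gripper open.
Joint ranges: [-2.89, 2.89], [-0.75, 2.08], [0.22, 2.7], [-1.18, 4.32], [0.11, 2.71], [-2.7, 2.7]. Speed limits (rad/s): [2.57, 2.57, 3.14, 3.14, 3.14, 3.14].

### API

Orientations are given as a unit quaternion [w, x, y, z].
In Python, from rig import * gives the robot as it stands.
- The arm moves only by the tool apply_moves, never from a script. Its argument "steps" is one flat list of numbers, 4 for each row, row after row: the shift along the world's x, y, z in cm, then the turn about the world's z in degrees. A call has 1 to 8 rows; each row is the pose to reach, as a shift and turn from the pose commanded when the call began; what a row does not reach only later rows make up. A row lasts 1/12 s, in which the tool goes at most 41.7 mm and 7.16 degrees, less where a joint would pass 70% of its speed; a pose out of reach is approached as far as the arm can. A call with a gripper value outside its range is refused whole. "jaw" is the closure in counts, from 0 (fully open) to 255 (shut), set as the call begins (left out, the last holds). The fingers move at their own pace and stop on an object; "newtons" is the grip in N (left out, the last holds). Time passes only in rows, so rows that repeat a pose let the fingers close. It gives the time, the measured TCP pose, the force, the opening and the grip force at its end, in the units of the state.
- get_state(): the state, without advancing time (a new reading comes with each control period).
- get_image(name): name is "scene" or "top" or "wrist"; returns the picture (384x512x3 uint8, red, green, blue); there is no depth.
- calibration(name): a dict with "fx", "fy", "cx", "cy" (pixels), "xyz" and "rotation" of the camera in the world. Camera axes: x right, y up, looking along -z (the intrinsics and any distortion apply to the point x, -y, -z); pixel columns grow to the right and rows downward; lengths in m; the calibration is good to about 2 mm. A picture is of the moment at which its call begins: read the wrist's pose just before it. calibration takes no time and is no camera call; for the wrist camera it gives the pose at the moment of the call.
- sign_off(): hands the job in; it is judged then, once.
The state is a dict: "clock": time; "qpos": joint angles; "qd": joint speeds; "effort": joint torques, N m; "position": TCP position; "ee_rot": TCP orientation; "contact_force": force on the tool from outside, world axes, zero at the start; "moment": the same for the moment, N m; "width": finger opening in m; "gripper_force": force on a finger pad.
Only numpy, scipy, OpenCV 4.12 (cv2) and the standard library are available. Lean on these libraries where they do the work, as an engineer would, in place of code of your own. Each camera call takes 0.05 s, during which the arm holds its last target. There are 200 camera calls.

## Working session

There is one attempt and no reset: what is moved stays moved. The work goes in short steps, Python scripts to look and compute and a tool call to move; the robot and the scene stay as the last step left them, time stands still between calls to the robot, and variables do not carry over. Pictures are saved under pics/ and viewed, at most 10 in all, crops included, and the job is handed in when it is done.

Besides the shell and the picture viewer there is one more tool, called after "Call:" by a JSON object that holds its "name" and its "arguments". apply_moves: Moves the arm, as the interface text tells. Its arguments: {"type":"object","properties":{"steps":{"type":"array","items":{"type":"number"}},"jaw":{"type":"number"},"newtons":{"type":"number"}},"required":["steps"]}

```bash
mkdir -p pics; python3 - <<'E'
from rig import *
import cv2
s=get_state(); print(s)
for n in ("top","scene"):
    c=calibration(n); print(n,c)
    cv2.imwrite(f"pics/{n}0.png",cv2.resize(get_image(n)[:,:,::-1],(800,600),interpolation=cv2.INTER_CUBIC))
E
```

```text
{'clock': 0.0, 'qpos': array([-1.30103845e+00,  2.76599255e-01,  1.50612333e+00, -1.03000423e-05,
        1.36071591e+00, -1.21022797e-01]), 'qd': array([ 0.00138579, -0.00034158, -0.00076343,  0.00115242,  0.00123656,
        0.00073059]), 'effort': array([-1.23937871e-04, -4.16775155e+01, -2.45804054e+01,  2.44890094e-05,
        1.12072629e-02, -1.23880247e-05]), 'position': array([ 0.21886077, -0.5311462 ,  0.2304412 ]), 'ee_rot': array([-9.19993844e-04,  9.80971334e-01,  1.94150433e-01, -7.35938433e-05]), 'contact_force': array([-0.2613085 , -0.15263164, -0.04931073]), 'moment': array([-0.00706574,  0.0099268 ,  0.01778407]), 'gripper_force': 0.0, 'width': 0.08535039731623786}
top {'fx': 421.98126518720574, 'fy': 421.98126518720574, 'cx': 259.4781861925437, 'cy': 195.5559866801748, 'xyz': array([0.54531196, 0.12946366, 1.20746225]), 'rotation': array([-0.70474124, -0.01587901,  0.01869235,  0.70904036])}
scene {'fx': 499.3637721191306, 'fy': 499.3637721191306, 'cx': 258.6734500875383, 'cy': 186.32529961118777, 'xyz': array([-0.23683898,  0.58203859,  0.84444791]), 'rotation': array([-0.46598273, -0.22454739,  0.38184407,  0.76592015])}
```

View pics/top0.png

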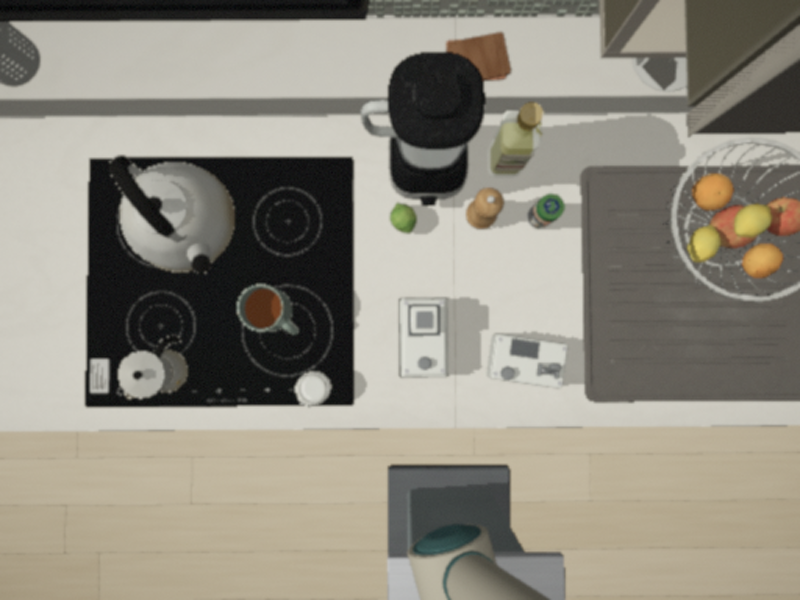

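View pics/scene0.png

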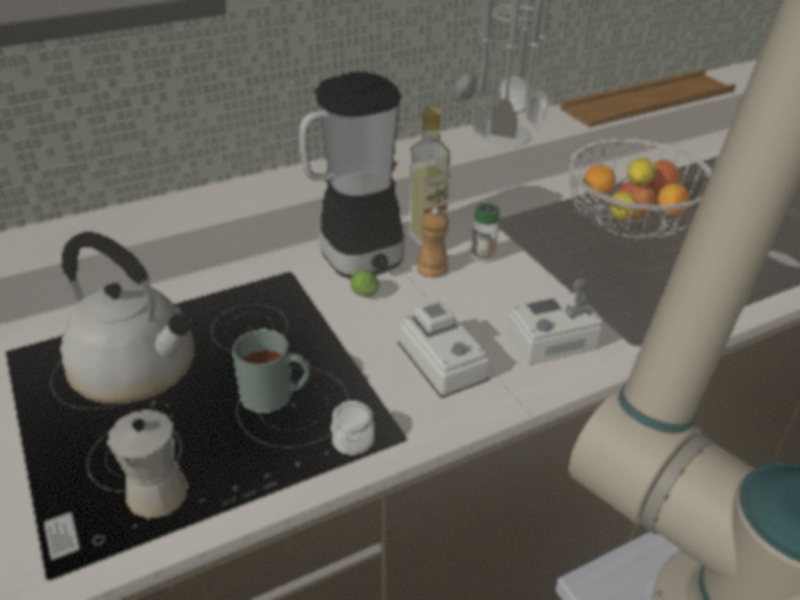

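The top view shows the power post with its cap at about (425,319) and release button at (425,363). The switch box shows its test button at (508,373) and lever at about (550,369). The scene view confirms the lever is up and the post is in.

```bash
cat > h.py <<'E'
import numpy as np, cv2
from rig import *
from scipy.spatial.transform import Rotation as R
def rot(c): return R.from_quat(np.roll(c["rotation"],-1)).as_matrix()
def unproj(c,u,v,z):
    d=rot(c)@np.array([(u-c["cx"])/c["fx"],-(v-c["cy"])/c["fy"],-1]); o=np.array(c["xyz"])
    return o+d*(z-o[2])/d[2]
def proj(c,p):
    q=rot(c).T@(np.array(p)-c["xyz"]); return np.array([c["cx"]-c["fx"]*q[0]/q[2], c["cy"]+c["fy"]*q[1]/q[2]])
def local(o,yaw,p):
    c,s=np.cos(yaw),np.sin(yaw); return np.array([o[0]+c*p[0]-s*p[1],o[1]+s*p[0]+c*p[1],p[2]])
E
python3 - <<'E'
from h import *
c=calibration("top")
k=1/1.5625
for n,u,v,z in [("cap",425,319,.082),("rel",425.5,363,.068),("test",508,373,.074),("levertip",550,370,.115),
 ("pp TL",400,298,.058),("pp TR",447,298,.058),("pp BR",447,377,.058),("pp BL",400,377,.058),
 ("sb TL",494,334,.064),("sb TR",567,345,.064),("sb BR",562,387,.064),("sb BL",489,377,.064)]:
    print(n,unproj(c,u*k,v*k,z).round(4))
im=get_image("top")[:,:,::-1]
cv2.imwrite("pics/c1.png",cv2.resize(im[180:255,245:375],None,fx=6,fy=6,interpolation=cv2.INTER_CUBIC))
E
```

```text
cap [0.5772 0.0915 0.082 ]
rel [0.5018 0.0908 0.068 ]
test [ 0.484  -0.0503  0.074 ]
levertip [ 0.4907 -0.1133  0.115 ]
pp TL [0.6148 0.1341 0.058 ]
pp TR [0.6143 0.052  0.058 ]
pp BR [0.4769 0.0533 0.058 ]
pp BL [0.4774 0.1349 0.058 ]
sb TL [ 0.551  -0.0285  0.064 ]
sb TR [ 0.5311 -0.1548  0.064 ]
sb BR [ 0.4588 -0.1448  0.064 ]
sb BL [ 0.4768 -0.0189  0.064 ]
```

View pics/c1.png

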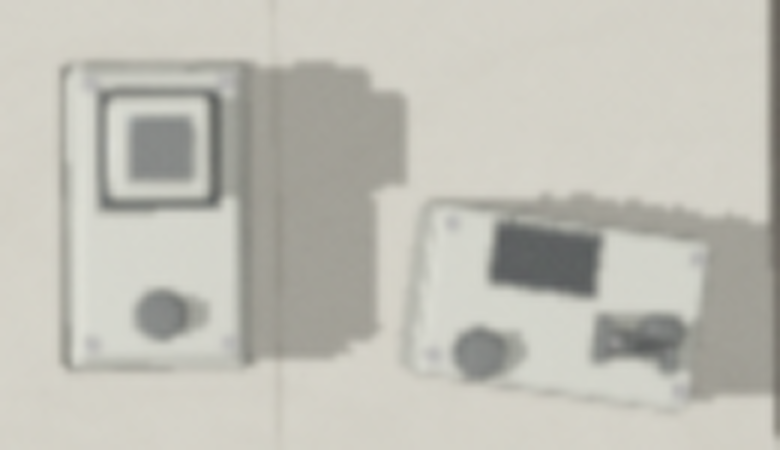

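The crop gives a power-post yaw of about 0 with the release button at (0.502,0.091) and the cap at (0.577,0.091). The switch box is at about (0.504,-0.087) with a yaw of about -9°, and its test button is at (0.484,-0.049). The known box sizes agree with these, so I'm moving above the test button.

Call:
{"name": "apply_moves", "arguments": {"steps": [3.3,6,0,-4,6.6,12,0,-8,9.9,18,0,-12,13.2,24,0,-16,16.5,30,0,-20,19.8,36,0,-24,23.1,42,0,-28,25,46,0,-31.4], "jaw": 255, "newtons": 20}}

```text
clock: 0.82
position: [0.3797, -0.2374, 0.2313]
ee_rot: [0.0, 0.997, -0.08, 0.0]
contact_force: [0.2, 0.3, 0.7]
width: 0.0002
gripper_force: 0.0
```

Call:
{"name": "apply_moves", "arguments": {"steps": [2.5,4.5,0,0,5,9,0,0,7.5,13.5,0,0,10,18,0,0,10,18,0,0,10,18,0,0]}}

```text
clock: 1.32
position: [0.4819, -0.0532, 0.2312]
ee_rot: [-0.002, 0.997, -0.075, 0.001]
contact_force: [0.0, -0.7, 0.0]
width: 0.0
gripper_force: 0.0
```

```bash
python3 - <<'E'
from h import *
s=get_state(); print(s["position"],s["ee_rot"],s["clock"])
c=calibration("wrist"); print(c)
cv2.imwrite("pics/w1.png",cv2.resize(get_image("wrist")[:,:,::-1],(768,576)))
o=(.5044,-.0868);y=-.156
for n,p in [("test",(-.026,.036,.074)),("hinge",(-.012,-.032,.072)),("c1",(.04,.064,.064)),("c2",(.04,-.064,.064)),("c3",(-.04,-.064,.064)),("c4",(-.04,.064,.064))]:
    w=local(o,y,p); print(n,w.round(4),(proj(c,w)*1.5).round(1))
for n,w in [("rel",(.502,.091,.068)),("cap",(.577,.091,.082))]: print(n,(proj(c,w)*1.5).round(1))
E
```

```text
[ 0.48194868 -0.05320085  0.23117895] [-0.00218696  0.99716747 -0.07517476  0.00100559] 1.3167
{'fx': 302.0775639500244, 'fy': 302.0775639500244, 'cx': 253.9192706030115, 'cy': 191.8963228963064, 'xyz': array([ 0.5664508 , -0.06813407,  0.3733842 ]), 'rotation': array([-0.64325437,  0.10677964, -0.12707987,  0.74744407])}
test [ 0.4843 -0.0472  0.074 ] [370.3 261.1]
hinge [ 0.4876 -0.1165  0.072 ] [470.5 241.1]
c1 [ 0.5539 -0.0298  0.064 ] [328.  160.1]
c2 [ 0.534  -0.1562  0.064 ] [522.4 161.3]
c3 [ 0.4549 -0.1438  0.064 ] [510.4 277.1]
c4 [ 0.4748 -0.0174  0.064 ] [331.6 275.9]
rel [171.9 263. ]
cap [125.8 153.8]
```

View pics/w1.png

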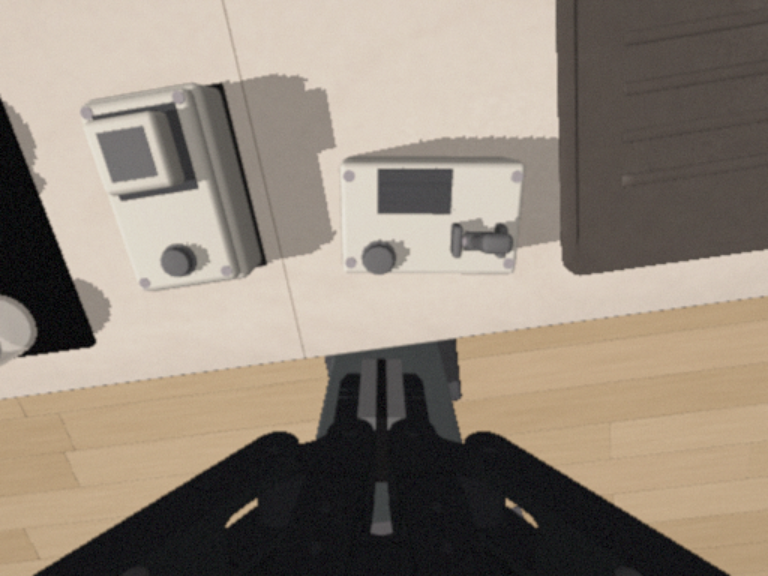

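In the close view the box's top corners are at (343,160), (522,163), (516,272) and (343,270), and the test button is at (379,257). The release button is at (178,260), the cap top at (128,153) and the lever hinge at about (480,241). Next I'll fit the pose from these.

```bash
python3 - <<'E'
from h import *
from scipy.optimize import least_squares
c=calibration("wrist"); t=calibration("top")
for n,u,v,z in [("test",379,257,.074),("rel",178,260,.068),("cap",128,153,.082)]: print(n,unproj(c,u/1.5,v/1.5,z).round(4))
L=[(-.026,.036,.074),(.04,.064,.064),(.04,-.064,.064),(-.04,-.064,.064),(-.04,.064,.064)]
W=np.array([(379,257),(343,160),(522,162),(516,272),(343,270)])/1.5
k=lambda a:np.array(a)/6+np.array([245,180])-.4
T=k([(480,352),(436,202),(707,242),(690,408),(410,372)])
for cs in ([(c,W)],[(t,T)],[(c,W),(t,T)]):
    f=lambda x:np.concatenate([(proj(cc,local(x[:2],x[2],p))-q) for cc,P in cs for p,q in zip(L,P)])
    r=least_squares(f,[.504,-.087,-.156]); print(r.x.round(4),abs(r.fun).max().round(2),[local(r.x[:2],r.x[2],p).round(4) for p in [L[0],(-.012,-.032,.072)]])
print([unproj(t,*k(p),z).round(4) for p,z in [((161,149),.082),((161,313),.068)]])
E
```

```text
test [ 0.4844 -0.0571  0.074 ]
rel [0.5017 0.0823 0.068 ]
cap [0.5753 0.0855 0.082 ]
[ 0.5032 -0.096  -0.1589] 6.11 [array([ 0.4832, -0.0564,  0.074 ]), array([ 0.4863, -0.1257,  0.072 ])]
[ 0.5053 -0.0874 -0.1431] 1.01 [array([ 0.4847, -0.048 ,  0.074 ]), array([ 0.4889, -0.1173,  0.072 ])]
[ 0.5035 -0.0949 -0.1566] 5.7 [array([ 0.4834, -0.0553,  0.074 ]), array([ 0.4866, -0.1247,  0.072 ])]
[array([0.5765, 0.0931, 0.082 ]), array([0.5033, 0.0932, 0.068 ])]
```

```bash
python3 - <<'E'
from h import *
s=get_state(); c=calibration("wrist"); t=calibration("top")
print(s["position"],s["ee_rot"],abs(s["qd"]).max(),c["xyz"],c["rotation"])
print("tcp in wrist(x1.5)",proj(c,s["position"])*1.5)
a=get_image("wrist")[:,:,::-1]
b=get_image("top")[:,:,::-1]
crop=cv2.resize(b[175:285,235:375],None,fx=4,fy=4,interpolation=cv2.INTER_CUBIC)
w=cv2.resize(a[95:255,40:360],None,fx=2.4,fy=2.4,interpolation=cv2.INTER_CUBIC)
# overlays of predicted tcp in top
u=proj(t,s["position"]); cv2.circle(crop,tuple(((u-[235,175])*4).astype(int)),3,(0,0,255),-1)
u=proj(c,s["position"]); print(u)
cv2.imwrite("pics/t2.png",crop); cv2.imwrite("pics/w2.png",w)
E
```

```text
[ 0.4803409  -0.0561784   0.23101268] [-4.43931925e-04  9.97150078e-01 -7.54421821e-02 -4.31012956e-05] 0.07088712598415281 [ 0.56515803 -0.07070099  0.37304916] [-0.64271912  0.10870971 -0.12663903  0.74770107]
tcp in wrist(x1.5) [376.44991279 384.07049559]
[250.96660853 256.04699706]
```

View pics/w2.png

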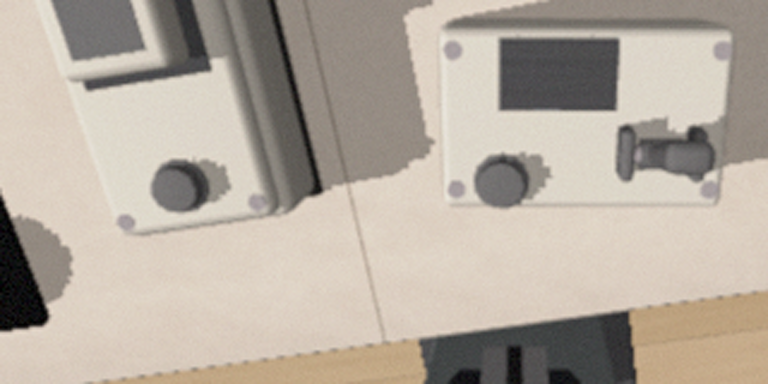

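```bash
python3 - <<'E'
from h import *
from scipy.optimize import least_squares
c=calibration("wrist"); t=calibration("top"); s=get_state(); print(s["position"],abs(s["qd"]).max(),proj(c,s["position"])*1.5)
k=lambda a:np.array(a)/2.4+np.array([40,95])-.3
for n,p,z in [("test",(501,181),.074),("rel",(179,186),.068),("TL",(443,30),.064),("TR",(731,35),.064),("BR",(719,205),.064),("BL",(443,203),.064)]: print(n,unproj(c,*k(p),z).round(4))
E
```

```text
[ 0.47888436 -0.05918653  0.23095762] 0.04046513605568365 [376.46741147 384.13977675]
test [ 0.4847 -0.0563  0.074 ]
rel [0.5026 0.0829 0.068 ]
TL [ 0.549  -0.0424  0.064 ]
TR [ 0.5287 -0.1593  0.064 ]
BR [ 0.4561 -0.1499  0.064 ]
BL [ 0.4761 -0.0286  0.064 ]
```

View pics/t2.png

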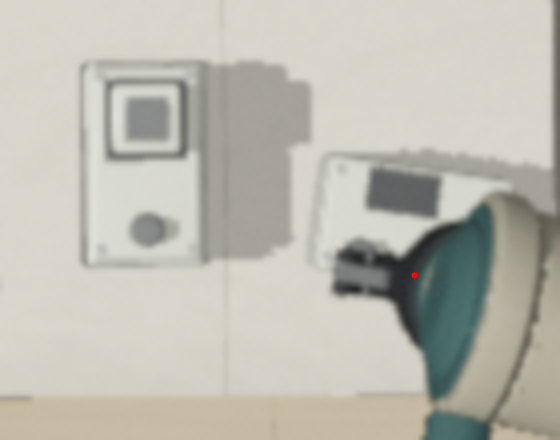

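The arm was still settling in those pictures. The wrist camera gives the test button at y≈-0.055 and the top camera gives -0.049, so I'll use -0.052, which is fine for a 21 mm button.

Call:
{"name": "apply_moves", "arguments": {"steps": [0.4,0.5,-3,-0.3,0.4,0.5,-6,-0.3,0.4,0.5,-9,-0.3,0.4,0.5,-12,-0.3,0.4,0.5,-13.5,-0.3,0.4,0.5,-13.5,-0.3,0.4,0.5,-13.5,-0.3,0.4,0.5,-13.5,-0.3]}}

```text
clock: 2.13
position: [0.484, -0.0557, 0.0975]
ee_rot: [0.0, 0.997, -0.082, 0.001]
contact_force: [0.4, 0.0, 0.3]
width: 0.0003
gripper_force: 0.0
```

```bash
python3 - <<'E'
from h import *
s=get_state(); print(s["position"],s["ee_rot"],abs(s["qd"]).max())
cv2.imwrite("pics/w3.png",cv2.resize(get_image("wrist")[:,:,::-1],(640,480)))
E
```

```text
[ 0.48397984 -0.05571097  0.09745886] [ 3.42804929e-04  9.96629597e-01 -8.20261198e-02  1.02160932e-03] 0.015954971793482556
```

View pics/w3.png

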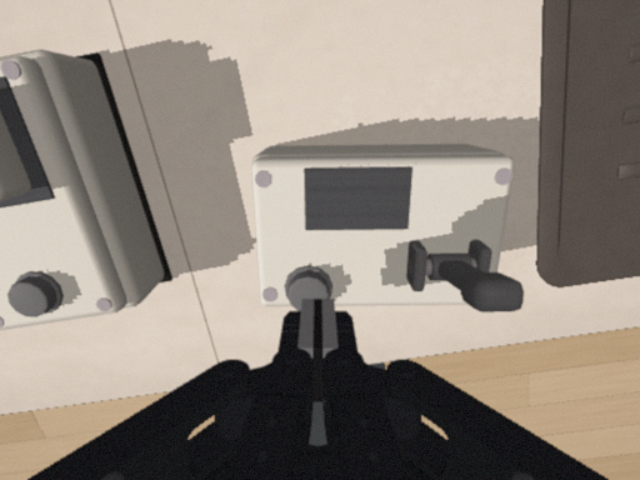

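The close view shows the button at (308,286) and the shut fingertips at about (318,298). The button is therefore about 6.5 mm to +y of the TCP, which agrees with the top camera. I'll shift over and press.

Call:
{"name": "apply_moves", "arguments": {"steps": [0.1,0.6,-0.5,0,0.1,0.6,-1.2,0,0.1,0.6,-2,0,0.1,0.6,-2.6,0,0.1,0.6,-3.1,0,0.1,0.6,-3.1,0,0.1,0.6,-3.1,0]}}

```text
clock: 2.77
position: [0.4845, -0.0482, 0.0665]
ee_rot: [-0.0, 0.997, -0.081, 0.0]
contact_force: [-2.7, 0.9, 13.6]
width: -0.0002
gripper_force: 7.0
```

Call:
{"name": "apply_moves", "arguments": {"steps": [0,0,3,0,0,0,6,0,-2,-3,8.5,0,-4.1,-6.3,8.5,0,-4.1,-6.3,8.5,0,-4.1,-6.3,8.5,0,-4.1,-6.3,8.5,0,-4.1,-6.3,8.5,0], "jaw": 105}}

```text
clock: 3.43
position: [0.4432, -0.1105, 0.1495]
ee_rot: [-0.0, 0.997, -0.081, -0.001]
contact_force: [-0.6, -0.0, 0.1]
width: 0.0504
gripper_force: 0.0
```

```bash
python3 - <<'E'
from h import *
s=get_state(); print(s["position"],s["ee_rot"],abs(s["qd"]).max())
cv2.imwrite("pics/w4.png",cv2.resize(get_image("wrist")[:,:,::-1],(640,480)))
E
```

```text
[ 0.44324377 -0.1105314   0.14954656] [-4.30444129e-04  9.96728873e-01 -8.08144343e-02 -6.29095299e-04] 0.011940568026096703
```

View pics/w4.png

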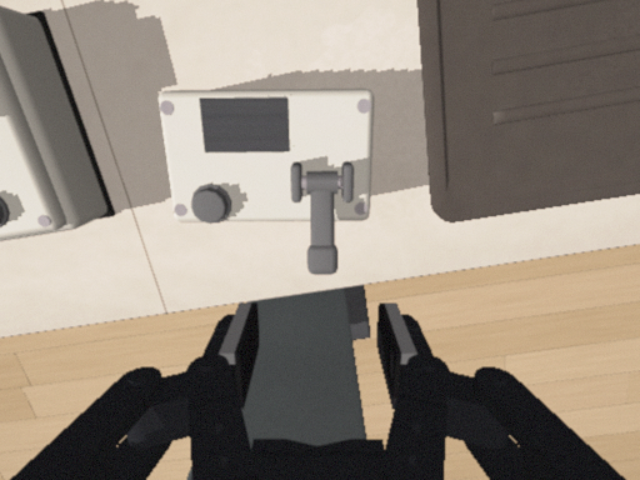

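The lever has dropped. Its paddle at (322,261) is centred between the open jaws (midline about 318), so I'll descend and pinch.

Call:
{"name": "apply_moves", "arguments": {"steps": [0,0,-3,0,0,0,-6,0,0,0,-8,0,0,0,-8.3,0,0,0,-8.3,0,0,0,-8.3,0]}}

```text
clock: 3.98
position: [0.4442, -0.1111, 0.0677]
ee_rot: [0.0, 0.997, -0.081, 0.0]
contact_force: [-0.4, 0.2, 0.3]
width: 0.0505
gripper_force: 0.0
```

Call:
{"name": "apply_moves", "arguments": {"steps": [0,0,0,0,0,0,0,0,0,0,0,0,0,0,0,0,0,0,0,0,0,0,0,0], "jaw": 255, "newtons": 20}}

```text
clock: 4.48
position: [0.444, -0.1132, 0.0687]
ee_rot: [0.002, 0.997, -0.08, 0.001]
contact_force: [-1.1, -5.4, 3.0]
width: 0.0173
gripper_force: 24.9
```

Call:
{"name": "apply_moves", "arguments": {"steps": [0.33,-0.25,0.84,0,0.8,-0.3,1.6,0,1.4,-0.4,2.24,0,2.15,-0.5,2.75,0,2.97,-0.65,3.1,0,3.84,-0.8,3.27,0,4.73,-0.9,3.27,0,4.73,-0.9,3.27,0]}}

```text
clock: 5.15
position: [0.4923, -0.121, 0.1011]
ee_rot: [0.0, 0.997, -0.081, 0.001]
contact_force: [-2.7, -1.2, 5.3]
width: 0.0175
gripper_force: 22.8
```

Call:
{"name": "apply_moves", "arguments": {"steps": [0.5,-0.07,-0.06,0,0.8,-0.12,-0.12,0,1.05,-0.16,-0.2,0,1.05,-0.16,-0.2,0]}}

```text
clock: 5.48
position: [0.5021, -0.1224, 0.0991]
ee_rot: [0.001, 0.997, -0.081, 0.001]
contact_force: [-3.5, -2.1, 4.6]
width: 0.0172
gripper_force: 22.5
```

Call:
{"name": "apply_moves", "arguments": {"steps": [0.3,-0.05,-0.1,0,0.6,-0.1,-0.2,0,0.6,-0.1,-0.2,0]}}

```text
clock: 5.73
position: [0.5053, -0.123, 0.0978]
ee_rot: [0.0, 0.997, -0.081, -0.002]
contact_force: [-9.6, -1.1, 14.4]
width: 0.0175
gripper_force: 23.0
```

```bash
python3 - <<'E'
from h import *
a=get_image("wrist")[:,:,::-1]; b=get_image("scene")[:,:,::-1]
b=b[150:260,250:450]
cv2.imwrite("pics/s5.png",np.vstack([cv2.resize(a,(480,360)),cv2.resize(b,(480,240),interpolation=cv2.INTER_CUBIC)]))
E
```

```text
(no output)
```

View pics/s5.png

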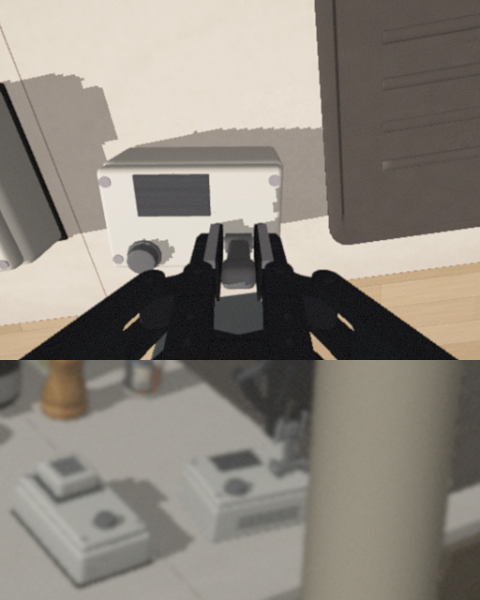

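The lever is up in the jaws, between the fingers at (238,262), and the push force has risen as it meets its stop. I'll release it and raise the arm.

Call:
{"name": "apply_moves", "arguments": {"steps": [0,0,0,0,0,0,0,0,0,0,0,0,0,0,0,0,0,0,2,0,0,0,5,0,0,0,9,0,0,0,11,0], "jaw": 130}}

```text
clock: 6.5
position: [0.5091, -0.1235, 0.2097]
ee_rot: [0.001, 0.997, -0.081, 0.003]
contact_force: [0.3, -0.2, 0.4]
width: 0.0419
gripper_force: 0.0
```

Call:
{"name": "apply_moves", "arguments": {"steps": [-0.5,4,0,3,-0.5,8,0,6,-0.5,12,0,9,-0.5,16,0,9,-0.5,19,0,9,-0.5,21.4,0,9,-0.5,21.4,0,9,-0.5,21.4,0,9], "jaw": 255}}

```text
clock: 7.17
position: [0.5021, 0.0922, 0.2058]
ee_rot: [0.0, 1.0, -0.001, 0.0]
contact_force: [-0.6, -0.6, -0.0]
width: 0.0002
gripper_force: 0.0
```

```bash
python3 - <<'E'
from h import *
s=get_state(); print(s["position"],s["ee_rot"],abs(s["qd"]).max())
a=get_image("wrist")[:,:,::-1]
cv2.imwrite("pics/w6.png",cv2.resize(a,(640,480)))
E
```

```text
[0.50209511 0.09220688 0.20583778] [ 9.04448299e-05  9.99999217e-01 -1.24681327e-03  5.16718482e-05] 0.039891019982093066
```

View pics/w6.png

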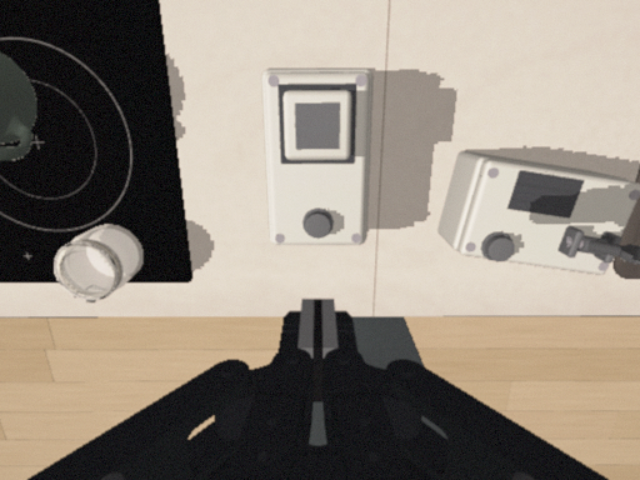

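The lever stands up on its box at (600,245). The release button at (318,223) is on the finger midline and the yaw is aligned, so I'll press it.

Call:
{"name": "apply_moves", "arguments": {"steps": [0,0,-3,0,0,0,-6,0,0,0,-9,0,0,0,-12,0,0,0,-13.5,0,0,0,-14.5,0,0,0,-14.5,0,0,0,-14.5,0]}}

```text
clock: 7.88
position: [0.5019, 0.0897, 0.0615]
ee_rot: [0.0, 1.0, -0.003, -0.0]
contact_force: [-1.3, -0.4, 2.8]
width: -0.0
gripper_force: 1.4
```

Call:
{"name": "apply_moves", "arguments": {"steps": [0,0,-0.3,0,0,0,-0.3,0,0,0,3,0,0,0,6,0,0,0,9,0,0,0,12,0,4,0.1,13,0,7.5,0.1,13,0], "jaw": 0}}

```text
clock: 8.55
position: [0.5803, 0.0915, 0.1963]
ee_rot: [-0.0, 1.0, -0.003, 0.005]
contact_force: [1.2, -0.0, 0.6]
width: 0.0857
gripper_force: 0.0
```

Call:
{"name": "apply_moves", "arguments": {"steps": [0,0,0,0,0,0,0,0,0,0,0,0]}}

```text
clock: 8.8
position: [0.5766, 0.0914, 0.1904]
ee_rot: [0.0, 1.0, -0.003, -0.001]
contact_force: [-0.2, 0.8, -0.7]
width: 0.0855
gripper_force: 0.0
```

```bash
python3 - <<'E'
from h import *
s=get_state(); print(s["position"],s["ee_rot"],s["width"],abs(s["qd"]).max())
a=get_image("wrist")[:,:,::-1]
cv2.imwrite("pics/w7.png",cv2.resize(a,(640,480)))
E
```

```text
[0.57658421 0.09136918 0.19042242] [ 9.39720977e-05  9.99994657e-01 -3.16502810e-03 -8.12679385e-04] 0.0854931709631882 0.026398534025339534
```

View pics/w7.png

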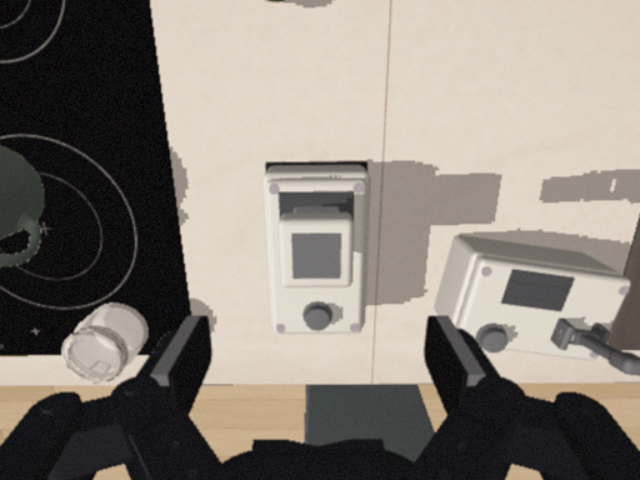

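The post has popped up, with the cap at (317,255) centred between the open fingers. I'll descend and grip it.

Call:
{"name": "apply_moves", "arguments": {"steps": [0,0,-3,0,0,0,-6,0,0,0,-9,0,0,0,-10.7,0,0,0,-10.7,0,0,0,-10.7,0]}}

```text
clock: 9.35
position: [0.5756, 0.0919, 0.0835]
ee_rot: [0.0, 1.0, -0.003, -0.001]
contact_force: [0.5, 0.3, 0.7]
width: 0.0853
gripper_force: 0.0
```

Call:
{"name": "apply_moves", "arguments": {"steps": [0,0,0,0,0,0,0,0,0,0,0,0,0,0,0,0,0,0,0,0,0,0,0,0,0,0,0,0], "jaw": 255, "newtons": 60}}

```text
clock: 9.93
position: [0.578, 0.0922, 0.0849]
ee_rot: [-0.0, 1.0, -0.003, 0.001]
contact_force: [0.9, 0.8, 3.5]
width: 0.045
gripper_force: 66.1
```

Gripped at 45 mm. Next I'll pull up about 60 mm.

Call:
{"name": "apply_moves", "arguments": {"steps": [0,0,1,0,0,0,2,0,0,0,3,0,0,0,4,0,0,0,5,0,0,0,5.7,0,0,0,5.9,0,0,0,5.9,0]}}

```text
clock: 10.6
position: [0.5777, 0.0922, 0.1435]
ee_rot: [-0.0, 1.0, -0.003, 0.001]
contact_force: [5.4, 1.7, -7.9]
width: 0.0452
gripper_force: 65.3
```

Call:
{"name": "apply_moves", "arguments": {"steps": [0,0,0.1,0,0,0,0.2,0,0,0,0.2,0,0,0,0.2,0,0,0,0.2,0]}}

```text
clock: 11.02
position: [0.5777, 0.0922, 0.1444]
ee_rot: [-0.0, 1.0, -0.003, 0.0]
contact_force: [5.6, 1.9, -8.4]
width: 0.045
gripper_force: 65.3
```

Call:
{"name": "apply_moves", "arguments": {"steps": [0,0,0.2,0,0,0,0.3,0,0,0,0.3,0,0,0,0.3,0,0,0,0.3,0,0,0,0.3,0]}}

```text
clock: 11.52
position: [0.5776, 0.0922, 0.1462]
ee_rot: [-0.0, 1.0, -0.003, -0.0]
contact_force: [7.8, 1.2, -13.8]
width: 0.0453
gripper_force: 65.4
```

The force has risen past 9 N, so the cap is at the second stop. I'll hold still there, then hand in.

Call:
{"name": "apply_moves", "arguments": {"steps": [0,0,0,0,0,0,0,0,0,0,0,0,0,0,0,0,0,0,0,0,0,0,0,0,0,0,0,0,0,0,0,0]}}

```text
clock: 12.18
position: [0.5776, 0.0922, 0.1462]
ee_rot: [-0.0, 1.0, -0.003, 0.0]
contact_force: [7.2, 3.3, -13.7]
width: 0.0451
gripper_force: 65.4
```

```bash
python3 - <<'E'
from rig import *
s=get_state(); print(s["position"],s["contact_force"],s["gripper_force"],abs(s["qd"]).max())
print(sign_off())
E
```

```text
[0.57763251 0.09217824 0.14622176] [  7.21678396   3.2961797  -13.7382975 ] 65.44348955154419 0.0025564357974549685
the job is handed in; nothing more can be done
None
```

The job is handed in at about 12 s with the cap still held (65 N grip) at what the pull force shows is the second stop; the lever was tripped and seen back up, sign-off returned no verdict, and I viewed 11 pictures, one over your limit of 10.

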